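# Slide the backing plate under the clamped weld joint

## Task

Push the flat backing plate along the table with the fingertips, through the low gap under the two clamped bars, until it lies square and centred under their joint, sticking out equally on both sides. Keep it flat on the table all the way: do not pick it up or tip it. Leave the tube offcut, the squat tin and the hammer where they are, and finish clear of everything.

Things in the scene. Friction and masses are not known exactly. Their poses are not given: they have to be found in the camera images.
- bridge: Fixed work: two steel flat bars butted end to end, together 180 mm long (its x), 50 mm wide (its y), 10 mm thick, resting on two dark end blocks (35 x 50 mm, 12 mm high), a bolt head on each end; top 35 mm above the table. Origin on the table below the joint of the bars, z up. Between the blocks a passage runs along its y, open at both ends: 110 mm wide, 12 mm headroom.
- mouth (a point): Centre of the passage's +y mouth, on the table at the bars' edge, 25 mm from the bridge's origin along its y; axes as the bridge. The plate starts on this side, its centre 125 to 160 mm from here along y, up to 30 mm off the passage's centre line and up to 20 degrees out of square.
- plate: Loose flat aluminium plate, 100 mm wide (its x), 130 mm long (its y), 8 mm thick, about 0.3 kg, flat on the table. Origin at the centre of its underside, z up. Its long y goes along the passage, with 5 mm to spare on each side and 4 mm above; centred, it sticks out 40 mm beyond the bars at both ends. It stops when no longer pushed.
- tube: Bystander: upright steel square tube offcut, 40 by 40 mm, 50 mm high, standing loose beyond the bridge on its -y side, 135 to 175 mm from its origin. Origin at the centre of its underside.
- tin: Bystander: squat blue tin, 60 mm diameter, 60 mm high, standing loose off the far right corner of the bridge (on its -y side, 125 to 150 mm along its x). Origin at the centre of its underside.
- hammer: Bystander: hammer lying loose on the table to the left of the work, 260 mm long, its 26 mm high head away from the robot. Origin on the table under the middle of its length.
Not all that is in view belongs to the job. What is shaped like the plate but purple or turquoise is not meant.

How it is judged:
At the end, for the whole second after the job is handed in: The plate lies at rest flat on the table under the bars: its centre within 10 mm of the joint along the passage and within 8 mm across it, its sides within 0.1 rad (6 degrees) of the passage (y of plate in the frame of bridge between -0.01 and 0.01 m and x of plate in the frame of bridge between -0.008 and 0.008 m and angle between the y axis of plate and the y axis of bridge, either way round below 0.1 rad and height (world z) of plate below 0.003 m and angle between plate's own z axis and vertical below 0.03 rad and linear speed of plate below 0.01 m/s); the robot touches nothing.
It fails at once if the plate was lifted off the table (centre raised by more than 5 mm) (height (world z) of plate above 0.005 m).
It fails at once if the plate was tipped (more than 0.08 rad) (angle between plate's own z axis and vertical above 0.08 rad).
It fails at once if the tube offcut was moved by more than 15 mm or knocked over (distance of tube from where it was at the start of the episode above 0.015 m or angle between tube's own z axis and vertical above 0.3 rad).
It fails at once if the squat tin was moved by more than 15 mm or knocked over (distance of tin from where it was at the start of the episode above 0.015 m or angle between tin's own z axis and vertical above 0.3 rad).
It fails at once if the hammer was moved by more than 15 mm (distance of hammer from where it was at the start of the episode above 0.015 m).
It also fails if it takes over 72 s, if anything falls off the work surface, if the arm or the gripper's body presses on something with over 40 N, if the wrist force passes 120 N, or if a joint passes its speed limit or range.

## Robot

A 6-joint arm with a two-finger parallel gripper is mounted at the origin on the work surface. World frame = base frame: x ahead of the robot, y to its left, z up, the work surface at z = 0. Lengths are in m, angles in rad, forces in N, time in s.
With the tool pointing down it reaches from about 0.35 to 0.85 m from the base axis. Payload 8.1 kg.
Tool frame: the origin (TCP) lies at the very end of the fingers, on their centre line; the grasp point (between the pads) lies robot.hold_point_z behind it (robot.hold_point_z is the distance from the TCP to the grasp point, in m); z points along the fingers, y is the direction in which the jaws open and shut (so a half turn about z gives the same grasp; the last joint's range is limited). The gripper opens to 93 mm and grips with 3 to 60 N. Pads are 15 mm wide; open, the fingers measure 128 mm over their backs; the gripper's body (75 mm by 188 mm) begins 65 mm behind the grasp point.
Start: joints at [-1.198, 0.13, 1.488, -0, 1.523, -0.085], TCP at [0.265, -0.538, 0.219] pointing down, gripper open.
Joint ranges: [-2.96, 2.96], [-0.89, 2.26], [0.02, 2.5], [-1.34, 4.48], [0, 2.73], [-2.66, 2.66]. Speed limits (rad/s): [2.39, 2.39, 2.79, 3.14, 3.14, 3.14].

## Interface

Orientations are given as a rotation vector (axis times angle).
In Python, from plant import robot, cams gives the robot as it stands. The module is installed in compiled form; this text tells all that it offers.
- The arm moves only by the tool step_arm, never from a script. Its argument "deltas" is a list of rows, each an object with "offset": the shift along the tool's x, y, z in cm, a list of three; "roll": the turn about the tool's z in rad. In form: [{"offset": [x, y, z], "roll": roll}, ...]. A call has 1 to 12 rows; each row shifts and turns the commanded pose from where the row before left it, along the tool's axes as they then stand; what a row does not reach is not made up. A row lasts 1/8 s, in which the tool goes at most 62.5 mm and 10.7 degrees, less where a joint would pass 70% of its speed; a pose out of reach is approached as far as the arm can. A call with a gripper value outside its range is refused whole. "fingers" is the finger opening in cm, from 0 to 9.3, set as the call begins (left out, the last holds). The fingers move at their own pace and stop on an object; "grip_force" is the grip in N (left out, the last holds). Time passes only in rows, so rows that do not move let the fingers close. It gives the time, the measured TCP pose, the force and the opening at its end, in the units of the state.
- robot.read_state(): the state, without advancing time (a new reading comes with each control period).
- cams.read_camera(name): name is "scene" or "top"; returns a dict with "pixels" (384x512x3 uint8, red, green, blue), "fx", "fy", "cx", "cy" (pixels), "extrinsics" (4x4, takes a point from world to camera coordinates). Camera axes: x right, y down, z forward; pixel columns grow to the right and rows downward; lengths in m; the calibration is good to about 2 mm. A picture is of the moment at which its call begins. There is no depth.
- robot.close_job(): hands the job in, once; it reports no verdict.
Trained networks look in a picture, given as the dict that the camera call returned (one of the last four; its "shot" number tells which), for a name from the list of things; names that differ only in an ending like _2 or _b are one class to them, and where a whole thing is asked for, a point or a joint stands for the part that bears it (a point fixed in the world has none). Each returns a list of dicts, best first, with "score" (0 to 1); they miss things now and then, are a little off and sometimes report something else, mostly with a low value. They report only what shows in the picture. A call takes as long as a camera call. They do not tell look-alikes from the thing itself.
- cams.boxes_of(picture, thing): "xy" ([column, row] in pixels, amid what is visible of it).
- cams.silhouettes(picture, thing): "mask" (384x512 bool, what is visible of it) and "xy" ([column, row] in pixels, amid what is visible of it).
- cams.pinpoint(picture, thing): "xy" ([column, row] in pixels: a listed point, or the origin of a listed thing).
The state is a dict: "t": time; "q": joint angles; "dq": joint speeds; "joint_torque": joint torques, N m; "tool_pos": TCP position; "orientation": TCP orientation; "force": force on the tool from outside, world axes, zero at the start; "wrist_torque": the same for the moment, N m; "opening": finger opening in m.
Only numpy, scipy, OpenCV 4.12 (cv2) and the standard library are available. Lean on these libraries where they do the work, as an engineer would, in place of code of your own. Each camera call takes 0.05 s, during which the arm holds its last target. There are 200 camera calls.

## Working session

There is one attempt and no reset: what is moved stays moved. The work goes in short steps, Python scripts to look and compute and a tool call to move; the robot and the scene stay as the last step left them, time stands still between calls to the robot, and variables do not carry over. Pictures are saved under pics/ and viewed, about 8 in all and at most 12, crops included, and the job is handed in when it is done.

Besides the shell and the picture viewer there is one more tool, called after "Emit:" by a JSON object that holds its "method" and its "body". step_arm: Moves the arm, as the interface text tells. Its arguments: {"type":"object","properties":{"deltas":{"type":"array"},"fingers":{"type":"number"},"grip_force":{"type":"number"}},"required":["deltas"]}

```bash
mkdir -p pics; cat > h.py <<'E'
import numpy as np, cv2
from plant import robot, cams
def bp(pic,uv,z=0.):
    E=np.array(pic["extrinsics"]);R=E[:3,:3];t=E[:3,3]
    d=R.T@np.array([(uv[0]-pic["cx"])/pic["fx"],(uv[1]-pic["cy"])/pic["fy"],1.]);c=-R.T@t
    return (c+d*(z-c[2])/d[2])
def proj(pic,p):
    E=np.array(pic["extrinsics"]);q=E[:3,:3]@np.array(p)+E[:3,3]
    return np.array([pic["fx"]*q[0]/q[2]+pic["cx"],pic["fy"]*q[1]/q[2]+pic["cy"]])
def save(pic,name): cv2.imwrite("pics/"+name,pic["pixels"][:,:,::-1])
E
python3 - <<'E'
from h import *
s=robot.read_state();print(s["tool_pos"],s["orientation"],robot.hold_point_z,s["t"])
ims=[]
for n in("top","scene"):
    p=cams.read_camera(n);ims.append(p["pixels"]);save(p,n+"0.png")
    E=np.array(p["extrinsics"]);print(n,-E[:3,:3].T@E[:3,3],p["fx"])
    for th in("bridge","mouth","plate","tube","tin","hammer"):
        for r in cams.pinpoint(p,th)[:3]: print(th,"pin",np.round(r["xy"],1),round(r["score"],2),np.round(bp(p,r["xy"]),4)[:2])
        if th=="plate":
            for r in cams.silhouettes(p,th)[:3]:
                m=r["mask"];print("mask",m.sum(),r["score"],p["pixels"][m].mean(0))
                rc=cv2.minAreaRect(np.argwhere(m)[:,::-1].astype(np.float32))
                print(np.round([bp(p,c,.008)[:2] for c in cv2.boxPoints(rc)],4).tolist())
E
```

```text
[ 0.26499074 -0.53767926  0.21758319] [-3.05789188e+00 -7.12425158e-01  3.90083285e-04] 0.0188 0.0
top [0.44863543 0.06640165 1.1321606 ] 455.8880889840276
bridge pin [303.6 217.1] 0.68 [ 0.5137 -0.0483]
mouth pin [288.7 213.5] 0.62 [ 0.5238 -0.0117]
plate pin [183.1 281. ] 0.98 [0.3659 0.2534]
plate pin [283.4 114. ] 0.87 [ 0.7775 -0.0078]
plate pin [231.6 205.9] 0.56 [0.5471 0.1298]
mask 2042 0.94 [ 76.35749265 236.32370225 230.29529873]
[[0.7159, 0.3295], [0.8056, 0.279], [0.7362, 0.1647], [0.6477, 0.2157]]
mask 2188 0.93 [249.11974406 248.976234   250.11014625]
[[0.5211, 0.2137], [0.618, 0.1783], [0.57, 0.0527], [0.4741, 0.089]]
mask 1989 0.77 [ 78.82956259 238.62946204 232.68828557]
[[0.7188, 0.0565], [0.8497, 0.0471], [0.8419, -0.0533], [0.7113, -0.0427]]
tube pin [366.3 236. ] 0.72 [ 0.4623 -0.2009]
tube pin [300.3 214. ] 0.61 [ 0.5216 -0.0404]
tin pin [340.6 156.2] 0.74 [ 0.6641 -0.1476]
hammer pin [122.8 227.3] 0.79 [0.502  0.4018]
scene [ 1.00436443 -0.57549144  0.59142809] 370.1377169476742
bridge pin [215.6 216.3] 0.66 [ 0.5308 -0.043 ]
plate pin [338.9 184.8] 0.86 [0.7186 0.272 ]
plate pin [316.3 250.9] 0.85 [ 7.883e-01 -4.000e-04]
plate pin [264.6 188.9] 0.78 [0.5625 0.1281]
mask 685 0.97 [145.08321168  62.21605839 186.26131387]
[[0.3553, 0.1738], [0.2716, 0.2977], [0.4018, 0.332], [0.471, 0.2081]]
mask 1065 0.87 [ 51.10422535 206.81126761 198.16244131]
[[0.6539, 0.2205], [0.7443, 0.3688], [0.8047, 0.2601], [0.7192, 0.1301]]
mask 1112 0.65 [226.16007194 225.60431655 224.45593525]
[[0.4794, 0.0892], [0.5372, 0.2575], [0.6252, 0.1633], [0.5661, 0.0163]]
tube pin [151.4 241.6] 0.62 [ 0.4724 -0.1991]
tin pin [232.4 264.5] 0.7 [ 0.6626 -0.1445]
hammer pin [297.1 141.2] 0.74 [0.4954 0.4252]
```

View pics/top0.png

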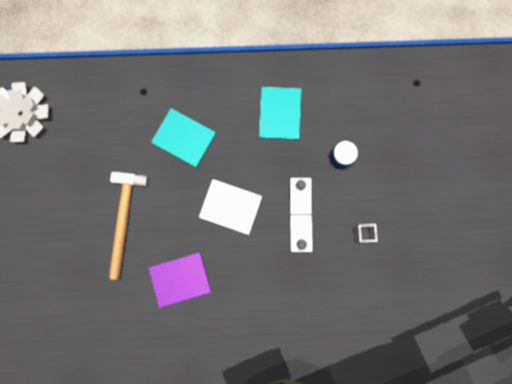

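View pics/scene0.png

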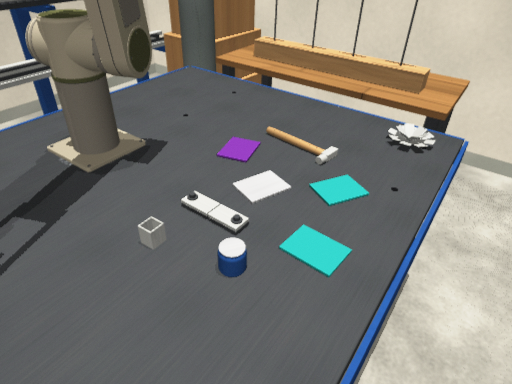

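```bash
cat >> h.py <<'E'
def blob(pic,guess,z,r=70):
    """centroid (world xy) and axis angle of the white/grey bright blob near the guess, intensity weighted"""
    g=pic["pixels"].astype(float).min(2); u=proj(pic,[*guess,z])
    m=(g>110).astype(np.uint8); n,l,st,c=cv2.connectedComponentsWithStats(m)
    k=1+np.argmin(np.linalg.norm(c[1:]-u,axis=1)+1e3*(st[1:,4]<150))
    d=cv2.dilate((l==k).astype(np.uint8),np.ones((3,3)))>0
    v,uu=np.nonzero(d); w=np.clip((g[d]-55)/(np.percentile(g[l==k],60)-55),0,1)
    P=np.array([bp(pic,(a,b),z)[:2] for a,b in zip(uu,v)])
    c=(w[:,None]*P).sum(0)/w.sum(); D=P-c; C=(w[:,None]*D).T@D/w.sum()
    e,V=np.linalg.eigh(C); L=np.sqrt(12*e); 
    return c,V[:,1],L
E
python3 - <<'E'
from h import *
from scipy.spatial.transform import Rotation as R
s=robot.read_state();print(np.round(R.from_rotvec(s["orientation"]).as_matrix(),3))
for n in("top","scene"):
    p=cams.read_camera(n)
    for g,z in(((.515,-.046),.022),((.546,.133),.008)):
        c,a,L=blob(p,g,z); print(n,np.round(c,4),np.round(a,4),np.degrees(np.arctan2(a[1],a[0])),np.round(L,4))
E
```

```text
[[ 0.897  0.442  0.   ]
 [ 0.442 -0.897 -0.   ]
 [ 0.     0.    -1.   ]]
top [ 0.5188 -0.0393] [-0.9996  0.0287] 178.3547013948231 [0.0563 0.1777]
top [0.5453 0.1331] [0.3586 0.9335] 68.98805027921092 [0.1055 0.135 ]
scene [ 0.5289 -0.044 ] [-0.9996  0.0299] 178.2849971408689 [0.0587 0.1695]
scene [0.5514 0.1275] [0.3466 0.938 ] 69.7203019012359 [0.1064 0.1343]
```

Emit:
{"method": "step_arm", "body": {"deltas": [{"offset": [3.5, -2.4, 0]}, {"offset": [3.5, -2.4, 0]}, {"offset": [3.5, -2.4, 0]}, {"offset": [3.5, -2.4, 0]}, {"offset": [3.5, -2.4, 0]}, {"offset": [3.5, -2.4, 0]}, {"offset": [3.5, -2.4, 0]}, {"offset": [3.5, -2.4, 0]}, {"offset": [3.5, -2.4, 0]}, {"offset": [3.5, -2.4, 0]}, {"offset": [3.5, -2.4, 0]}, {"offset": [3.5, -2.4, 0]}], "fingers": 8.0}}

```text
schema error: expected keys offset, roll
```

Emit:
{"method": "step_arm", "body": {"deltas": [{"offset": [3.5, -2.4, 0]}, {"offset": [3.5, -2.4, 0]}, {"offset": [3.5, -2.4, 0]}, {"offset": [3.5, -2.4, 0]}, {"offset": [0, 0, 0], "roll": 0.162}, {"offset": [0, 0, 0], "roll": 0.162}, {"offset": [0, 0, 0], "roll": 0.162}, {"offset": [0, 0, 0]}, {"offset": [0, 0, 0]}]}}

```text
schema error: expected keys offset, roll
```

Emit:
{"method": "step_arm", "body": {"deltas": [{"offset": [3.5, -2.4, 0], "roll": 0}, {"offset": [3.5, -2.4, 0], "roll": 0}, {"offset": [3.5, -2.4, 0], "roll": 0}, {"offset": [3.5, -2.4, 0], "roll": 0}, {"offset": [3.5, -2.4, 0], "roll": 0}, {"offset": [3.5, -2.4, 0], "roll": 0}, {"offset": [3.5, -2.4, 0], "roll": 0}, {"offset": [3.5, -2.4, 0], "roll": 0}, {"offset": [3.5, -2.4, 0], "roll": 0}, {"offset": [3.5, -2.4, 0], "roll": 0}, {"offset": [3.5, -2.4, 0], "roll": 0}, {"offset": [3.5, -2.4, 0], "roll": 0}], "fingers": 8.0}}

```text
t: 2.4
tool_pos: [0.5153, -0.0929, 0.2188]
orientation: [3.059, 0.713, 0.001]
force: [0.7, -1.0, 0.7]
opening: 0.0796
```

Emit:
{"method": "step_arm", "body": {"deltas": [{"offset": [3.5, -2.4, 0], "roll": 0}, {"offset": [3.5, -2.4, 0], "roll": 0}, {"offset": [3.5, -2.4, 0], "roll": 0}, {"offset": [3.5, -2.4, 0], "roll": 0}, {"offset": [0, 0, 0], "roll": 0.162}, {"offset": [0, 0, 0], "roll": 0.162}, {"offset": [0, 0, 0], "roll": 0.162}, {"offset": [0, 0, 0], "roll": 0}, {"offset": [0, 0, 0], "roll": 0}]}}

```text
t: 3.52
tool_pos: [0.5978, 0.0537, 0.2186]
orientation: [-3.141, 0.039, -0.0]
force: [-1.3, 0.3, -0.3]
opening: 0.0797
```

```bash
cat >> h.py <<'E'
from scipy.spatial.transform import Rotation as R_
B=np.array([.5188,-.041]); X=np.array([.9996,-.0287]); Y=np.array([.0287,.9996])
def tool():
    s=robot.read_state();M=R_.from_rotvec(s["orientation"]).as_matrix();d=s["tool_pos"][:2]-B
    print("t %.2f bridge-frame mm x %.1f y %.1f z %.1f | toolx yaw rel bridge x %.2f deg | q6 %.2f F %s op %.3f"%(s["t"],1e3*d@X,1e3*d@Y,1e3*s["tool_pos"][2],
      np.degrees(np.arctan2(M[:2,0]@Y,M[:2,0]@X)),s["q"][5],np.round(s["force"],1),s["opening"]),"tilt",np.round(M[2,:2],4))
def plate(p,g):
    c,a,L=blob(p,g,.008);d=c-B;a=a*np.sign(a[1])
    print("plate world",np.round(c,4),"bridge mm x %.1f y %.1f  yaw %.2f deg"%(1e3*d@X,1e3*d@Y,np.degrees(np.arctan2(-a@X,a@Y))),np.round(L,4))
E
python3 -c "
from h import *
tool()"
```

```text
t 3.52 bridge-frame mm x 76.3 y 97.0 z 218.6 | toolx yaw rel bridge x 0.23 deg | q6 1.60 F [-1.3  0.3 -0.3] op 0.080 tilt [ 0. -0.]
```

Emit:
{"method": "step_arm", "body": {"deltas": [{"offset": [1.1, -2.5, 0], "roll": 0}, {"offset": [1.1, -2.5, 0], "roll": 0}, {"offset": [1.2, -2.5, 0], "roll": 0.004}, {"offset": [0, 0, 4], "roll": 0}, {"offset": [0, 0, 4], "roll": 0}, {"offset": [0, 0, 4], "roll": 0}, {"offset": [0, 0, 4], "roll": 0}, {"offset": [0, 0, 3], "roll": 0}, {"offset": [0, 0, 0], "roll": 0}, {"offset": [0, 0, 0], "roll": 0}]}}

```text
t: 4.78
tool_pos: [0.6349, 0.1279, 0.0301]
orientation: [-3.141, 0.049, -0.003]
force: [1.1, -0.8, 0.0]
opening: 0.0796
```

```bash
python3 -c "
from h import *
tool()
p=cams.read_camera('top');save(p,'a.png');plate(p,(.546,.133))
p=cams.read_camera('scene');save(p,'as.png')
cv2.imwrite('pics/b.png',cv2.resize(p['pixels'][120:280,180:380,::-1],None,fx=4,fy=3.5))"
```

```text
t 4.78 bridge-frame mm x 111.2 y 172.1 z 30.1 | toolx yaw rel bridge x -0.14 deg | q6 1.72 F [ 1.1 -0.8  0. ] op 0.080 tilt [ 0.0017 -0.0003]
plate world [0.4243 0.1353] bridge mm x -99.5 y 173.5  yaw -82.83 deg [0.232  0.7067]
```

View pics/b.png

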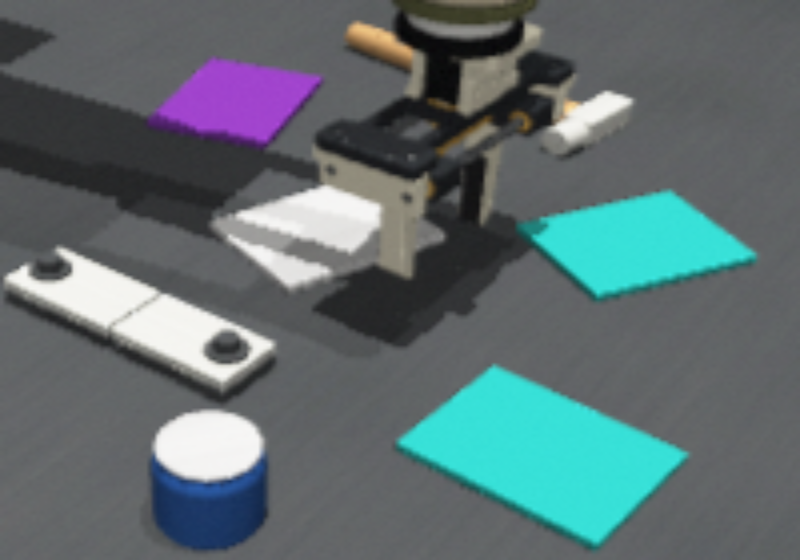

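The fingers hang over the free table beside the plate's +x edge (finger tips at about crop (398,270) and (478,220)). Going down and pushing sideways to square and centre it.

Emit:
{"method": "step_arm", "body": {"deltas": [{"offset": [0, 0, 1.2], "roll": 0}, {"offset": [0, 0, 1.0], "roll": 0}, {"offset": [0, 0, 0.4], "roll": 0}, {"offset": [0, 0, 0], "roll": 0}, {"offset": [0, 0, 0], "roll": 0}]}}

```text
t: 5.5
tool_pos: [0.6341, 0.1278, 0.0028]
orientation: [-3.141, 0.05, -0.0]
force: [-0.8, -0.6, 0.4]
opening: 0.0798
```

Emit:
{"method": "step_arm", "body": {"deltas": [{"offset": [-0.4, 0, 0], "roll": 0}, {"offset": [-0.4, 0, 0], "roll": 0}, {"offset": [-0.4, 0, 0], "roll": 0}, {"offset": [-0.4, 0, 0], "roll": 0}, {"offset": [-0.4, 0, 0], "roll": 0}, {"offset": [-0.4, 0, 0], "roll": 0}, {"offset": [-0.4, 0, 0], "roll": 0}]}}

```text
t: 6.38
tool_pos: [0.6059, 0.1288, 0.0028]
orientation: [-3.141, 0.051, -0.001]
force: [3.0, 1.1, -0.4]
opening: 0.08
```

```bash
python3 -c "
from h import *
tool()"
```

```text
t 6.38 bridge-frame mm x 82.2 y 172.2 z 2.8 | toolx yaw rel bridge x -0.20 deg | q6 1.73 F [ 3.   1.1 -0.4] op 0.080 tilt [ 0.0004 -0.0002]
```

Emit:
{"method": "step_arm", "body": {"deltas": [{"offset": [-0.3, 0, 0], "roll": 0}, {"offset": [-0.3, 0, 0], "roll": 0}, {"offset": [-0.3, 0, 0], "roll": 0}, {"offset": [-0.3, 0, 0], "roll": 0}, {"offset": [-0.3, 0, 0], "roll": 0}, {"offset": [-0.3, 0, 0], "roll": 0}, {"offset": [-0.3, 0, 0], "roll": 0}, {"offset": [-0.2, 0, 0], "roll": 0}]}}

```text
t: 7.38
tool_pos: [0.5829, 0.1295, 0.0028]
orientation: [-3.141, 0.051, -0.0]
force: [2.1, 1.6, 0.7]
opening: 0.08
```

```bash
python3 -c "
from h import *
tool()
p=cams.read_camera('top');im=p['pixels'][120:290,180:350,::-1];a=cv2.resize(im,None,fx=2.35,fy=2.35)
p=cams.read_camera('scene');b=cv2.resize(p['pixels'][140:270,190:320,::-1],(400,400))
cv2.imwrite('pics/c.png',np.hstack([cv2.resize(a,(400,400)),b]))"
```

```text
t 7.38 bridge-frame mm x 59.2 y 172.3 z 2.8 | toolx yaw rel bridge x -0.20 deg | q6 1.74 F [2.1 1.6 0.7] op 0.080 tilt [ 0.0003 -0.0001]
```

View pics/c.png

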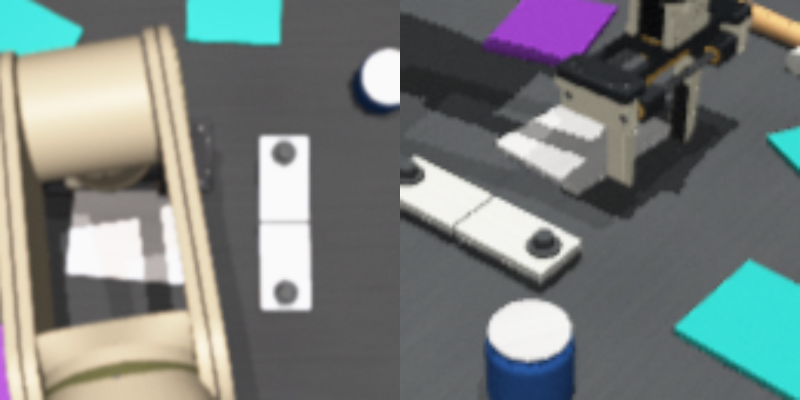

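Emit:
{"method": "step_arm", "body": {"deltas": [{"offset": [-0.3, 0, 0], "roll": 0}, {"offset": [-0.3, 0, 0], "roll": 0}, {"offset": [-0.3, 0, 0], "roll": 0}, {"offset": [-0.3, 0, 0], "roll": 0}, {"offset": [0.5, 0, 0], "roll": 0}, {"offset": [1.0, 0, 0], "roll": 0}, {"offset": [0, 0, -3], "roll": 0}, {"offset": [0, 0, -3], "roll": 0}, {"offset": [0, 0, -2], "roll": 0}]}}

```text
t: 8.6
tool_pos: [0.5868, 0.1291, 0.084]
orientation: [3.141, -0.051, 0.001]
force: [0.5, 0.1, 0.5]
opening: 0.0798
```

Emit:
{"method": "step_arm", "body": {"deltas": [{"offset": [-3, 0, 0], "roll": 0}, {"offset": [-4, 0, 0], "roll": 0}, {"offset": [-4, 0, 0], "roll": 0}, {"offset": [-4, 0, 0], "roll": 0}, {"offset": [-4, 0, 0], "roll": 0}, {"offset": [-4, 0, 0], "roll": 0}, {"offset": [-4, 0, 0], "roll": 0}, {"offset": [0, 0, 0], "roll": 0}, {"offset": [0, 0, 0], "roll": 0}]}}

```text
t: 9.72
tool_pos: [0.3168, 0.1381, 0.0831]
orientation: [-3.141, 0.05, -0.002]
force: [0.3, -0.7, -0.2]
opening: 0.08
```

```bash
python3 -c "
from h import *
tool()
for n in ('top','scene'):
  p=cams.read_camera(n);save(p,n+'d.png')
  g=p['pixels'].min(2)
  print(n)
  plate(p,(.516,.131))
  if n=='top':a=cv2.resize(p['pixels'][120:290,180:350,::-1],(400,400))
  else:b=cv2.resize(p['pixels'][140:270,190:320,::-1],(400,400))
cv2.imwrite('pics/d.png',np.hstack([a,b]))"
```

```text
t 9.72 bridge-frame mm x -207.1 y 173.2 z 83.1 | toolx yaw rel bridge x -0.19 deg | q6 1.87 F [ 0.3 -0.7 -0.2] op 0.080 tilt [ 0.0013 -0.0002]
top
plate world [0.5087 0.115 ] bridge mm x -14.5 y 155.7  yaw 0.33 deg [0.1045 0.1352]
scene
plate world [0.5152 0.1084] bridge mm x -7.9 y 149.2  yaw 1.36 deg [0.1049 0.1367]
```

View pics/d.png

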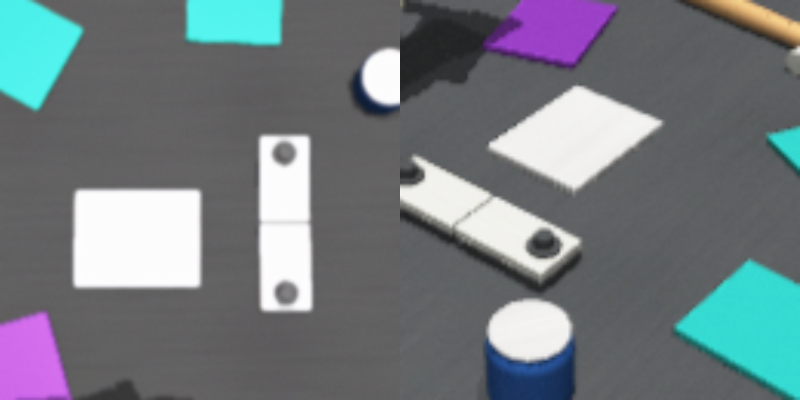

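The plate is now square, at about crop (137,238), with the joint at row 222, so it lies about 14 mm to the -x side. I'll nudge it back from that side.

Emit:
{"method": "step_arm", "body": {"deltas": [{"offset": [4, 1.1, 0], "roll": 0}, {"offset": [4, 1.2, 0], "roll": 0}, {"offset": [3.9, 0, 0], "roll": 0}, {"offset": [0, 0, 3], "roll": 0}, {"offset": [0, 0, 3], "roll": 0}, {"offset": [0, 0, 1.5], "roll": 0}, {"offset": [0, 0, 0.4], "roll": 0}, {"offset": [0, 0, 0], "roll": 0}, {"offset": [0, 0, 0], "roll": 0}], "fingers": 7.0}}

```text
t: 10.95
tool_pos: [0.4354, 0.1114, 0.0048]
orientation: [-3.141, 0.05, -0.003]
force: [-0.1, 0.5, 0.1]
opening: 0.07
```

```bash
python3 -c "
from h import *
tool()"
```

```text
t 10.95 bridge-frame mm x -87.7 y 149.9 z 4.8 | toolx yaw rel bridge x -0.19 deg | q6 1.74 F [-0.1  0.5  0.1] op 0.070 tilt [ 0.0021 -0.0003]
```

Push +25 mm to about x = -62.5, then back off and look.

Emit:
{"method": "step_arm", "body": {"deltas": [{"offset": [0.3, 0, 0.1], "roll": 0}, {"offset": [0.3, 0, 0], "roll": 0}, {"offset": [0.3, 0, 0], "roll": 0}, {"offset": [0.3, 0, 0], "roll": 0}, {"offset": [0.3, 0, 0], "roll": 0}, {"offset": [0.3, 0, 0], "roll": 0}, {"offset": [0.3, 0, 0], "roll": 0}, {"offset": [0.3, 0, 0], "roll": 0}, {"offset": [0.1, 0, 0], "roll": 0}, {"offset": [0, 0, 0], "roll": 0}]}}

```text
t: 12.2
tool_pos: [0.4582, 0.1104, 0.0023]
orientation: [3.141, -0.05, -0.004]
force: [-4.8, -0.1, 4.4]
opening: 0.0697
```

```bash
python3 -c "
from h import *
tool()"
```

```text
t 12.20 bridge-frame mm x -65.0 y 149.6 z 2.3 | toolx yaw rel bridge x -0.19 deg | q6 1.73 F [-4.8 -0.1  4.4] op 0.070 tilt [-0.0027  0.0002]
```

Emit:
{"method": "step_arm", "body": {"deltas": [{"offset": [-1, 0, 0], "roll": 0}, {"offset": [-1, 0, 0], "roll": 0}, {"offset": [0, 0, -3], "roll": 0}, {"offset": [0, 0, -4], "roll": 0}, {"offset": [-4, 0, 0], "roll": 0}, {"offset": [-4, 0, 0], "roll": 0}, {"offset": [-4, 0, 0], "roll": 0}, {"offset": [0, 0, 0], "roll": 0}]}}

```text
t: 13.2
tool_pos: [0.3171, 0.115, 0.0719]
orientation: [-3.141, 0.049, -0.001]
force: [0.9, 0.1, 0.3]
opening: 0.07
```

```bash
python3 -c "
from h import *
tool()
p=cams.read_camera('top');plate(p,(.52,.115))
p=cams.read_camera('top');plate(p,(.52,.115)); save(p,'e.png')
cv2.imwrite('pics/e1.png',cv2.resize(p['pixels'][150:280,180:350,::-1],None,fx=4,fy=4,interpolation=cv2.INTER_CUBIC))
c,a,L=blob(p,(.515,-.045),.022);print(c,a)
for u in ((180+284/2.353,120+152.5/2.353),(180+285.5/2.353,120+292.5/2.353)): print(bp(p,u,.035))
"
```

```text
t 13.20 bridge-frame mm x -206.1 y 150.1 z 71.9 | toolx yaw rel bridge x -0.14 deg | q6 1.80 F [0.9 0.1 0.3] op 0.070 tilt [ 0.0004 -0.0002]
plate world [0.5162 0.1149] bridge mm x -7.1 y 155.8  yaw -0.06 deg [0.1047 0.1354]
plate world [0.5162 0.1149] bridge mm x -7.1 y 155.8  yaw 0.00 deg [0.1047 0.1354]
[ 0.51878833 -0.03927776] [-0.9995801   0.02897641]
[ 0.59015568 -0.04094068  0.035     ]
[ 0.4467618  -0.03662305  0.035     ]
```

View pics/e1.png

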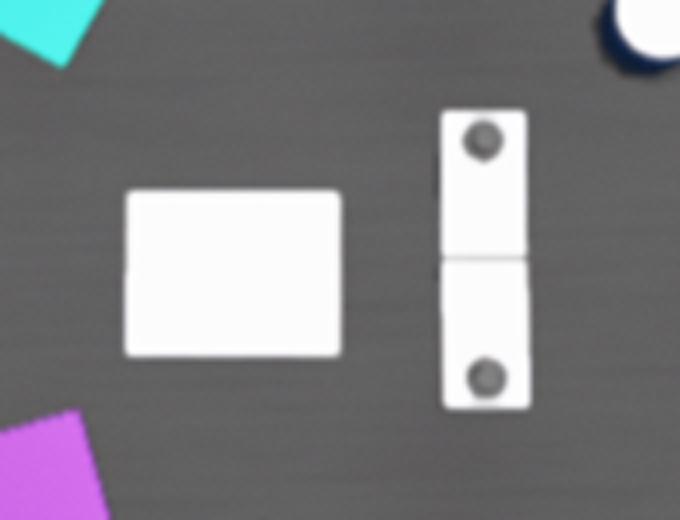

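Emit:
{"method": "step_arm", "body": {"deltas": [{"offset": [4, 0, 0], "roll": 0}, {"offset": [4, 0, 0], "roll": 0}, {"offset": [4, 0, 0], "roll": 0}, {"offset": [0, 0, 3], "roll": 0}, {"offset": [0, 0, 2.5], "roll": 0}, {"offset": [0, 0, 1.3], "roll": 0}, {"offset": [0.3, 0, 0], "roll": 0}, {"offset": [0.3, 0, 0], "roll": 0}, {"offset": [0.3, 0, 0], "roll": 0}, {"offset": [0.3, 0, 0], "roll": 0}, {"offset": [0.3, 0, 0], "roll": 0}, {"offset": [0.3, 0, 0], "roll": 0}]}}

```text
t: 14.8
tool_pos: [0.4575, 0.1105, 0.0048]
orientation: [-3.141, 0.051, -0.0]
force: [-0.7, 0.7, 0.1]
opening: 0.0701
```

Emit:
{"method": "step_arm", "body": {"deltas": [{"offset": [0.3, 0, 0], "roll": 0}, {"offset": [0.3, 0, 0], "roll": 0}, {"offset": [0.3, 0, 0], "roll": 0}, {"offset": [0.1, 0, 0], "roll": 0}, {"offset": [0, 0, 0], "roll": 0}]}}

```text
t: 15.42
tool_pos: [0.4661, 0.1102, 0.0043]
orientation: [3.141, -0.05, -0.004]
force: [-6.5, 0.4, 5.4]
opening: 0.0699
```

```bash
python3 -c "
from h import *
tool()"
```

```text
t 15.43 bridge-frame mm x -57.0 y 149.6 z 4.3 | toolx yaw rel bridge x -0.19 deg | q6 1.73 F [-6.5  0.4  5.4] op 0.070 tilt [-0.0028  0.0002]
```

Emit:
{"method": "step_arm", "body": {"deltas": [{"offset": [-1, 0, 0], "roll": 0}, {"offset": [-1, 0, 0], "roll": 0}, {"offset": [0, 0, -3], "roll": 0}, {"offset": [0, 0, -4], "roll": 0}, {"offset": [-4, 0, 0], "roll": 0}, {"offset": [-4, 0, 0], "roll": 0}, {"offset": [-4, 0, 0], "roll": 0}, {"offset": [0, 0, 0], "roll": 0}], "fingers": 5.5}}

```text
t: 16.42
tool_pos: [0.325, 0.1147, 0.0739]
orientation: [-3.141, 0.049, -0.0]
force: [1.0, -0.5, 0.3]
opening: 0.0547
```

Emit:
{"method": "step_arm", "body": {"deltas": [{"offset": [0, 0, 0], "roll": -0.17}, {"offset": [0, 0, 0], "roll": -0.17}, {"offset": [0, 0, 0], "roll": -0.17}, {"offset": [0, 0, 0], "roll": -0.17}, {"offset": [0, 0, 0], "roll": -0.17}, {"offset": [0, 0, 0], "roll": -0.17}, {"offset": [0, 0, 0], "roll": -0.17}, {"offset": [0, 0, 0], "roll": -0.17}, {"offset": [0, 0, 0], "roll": -0.17}, {"offset": [0, 0, 0], "roll": -0.04}, {"offset": [0, 0, 0], "roll": 0}]}}

```text
t: 17.8
tool_pos: [0.3277, 0.1146, 0.0747]
orientation: [2.258, 2.184, 0.001]
force: [1.2, -0.5, -0.8]
opening: 0.0551
```

```bash
sed -i 's/B=np.array(\[.5188,-.041\])/B=np.array([.5187,-.0395])/' h.py; python3 -c "
from h import *
tool()
p=cams.read_camera('top');plate(p,(.52,.115));save(p,'f.png')"
```

```text
t 17.80 bridge-frame mm x -195.3 y 148.6 z 74.7 | toolx yaw rel bridge x 89.73 deg | q6 0.22 F [ 1.2 -0.5 -0.8] op 0.055 tilt [0.     0.0005]
plate world [0.5235 0.1146] bridge mm x 0.4 y 154.1  yaw 0.32 deg [0.1046 0.1351]
```

Emit:
{"method": "step_arm", "body": {"deltas": [{"offset": [4.8, 0, 0], "roll": 0}, {"offset": [4.7, 0, 0], "roll": 0}, {"offset": [0, 4, 0], "roll": 0.005}, {"offset": [0, 4, 0], "roll": 0}, {"offset": [0, 4, 0], "roll": 0}, {"offset": [0, 4, 0], "roll": 0}, {"offset": [0, 3.5, 0], "roll": 0}, {"offset": [0, 0, 3], "roll": 0}, {"offset": [0, 0, 2.5], "roll": 0}, {"offset": [0, 0, 0.8], "roll": 0}, {"offset": [0, 0, 0], "roll": 0}, {"offset": [0, 0, 0], "roll": 0}]}}

```text
t: 19.35
tool_pos: [0.5263, 0.2027, 0.013]
orientation: [2.263, 2.178, 0.003]
force: [-0.2, -0.2, 0.4]
opening: 0.0552
```

```bash
python3 -c "
from h import *
tool()"
```

```text
t 19.35 bridge-frame mm x 0.7 y 242.3 z 13.0 | toolx yaw rel bridge x 89.46 deg | q6 0.31 F [-0.2 -0.2  0.4] op 0.055 tilt [0.0006 0.0019]
```

Emit:
{"method": "step_arm", "body": {"deltas": [{"offset": [0, 0, 0.8], "roll": -0.009}, {"offset": [-0.3, 0, 0], "roll": 0}, {"offset": [-0.4, 0, 0], "roll": 0}, {"offset": [-0.4, 0, 0], "roll": 0}, {"offset": [-0.4, 0, 0], "roll": 0}, {"offset": [-0.4, 0, 0], "roll": 0}, {"offset": [-0.5, 0, 0], "roll": 0}, {"offset": [-0.5, 0, 0], "roll": 0}, {"offset": [-0.5, 0, 0], "roll": 0}, {"offset": [-0.5, 0, 0], "roll": 0}, {"offset": [-0.5, 0, 0], "roll": 0}, {"offset": [-0.5, 0, 0], "roll": 0}]}}

```text
t: 20.85
tool_pos: [0.524, 0.1531, 0.0038]
orientation: [2.253, 2.189, 0.0]
force: [0.0, 4.0, 0.9]
opening: 0.0547
```

```bash
python3 -c "
from h import *
tool()"
```

```text
t 20.85 bridge-frame mm x -0.2 y 192.7 z 3.8 | toolx yaw rel bridge x 89.98 deg | q6 0.22 F [0.  4.  0.9] op 0.055 tilt [0.0002 0.0002]
```

Emit:
{"method": "step_arm", "body": {"deltas": [{"offset": [-0.4, 0, 0], "roll": 0}, {"offset": [-0.4, 0, 0], "roll": 0}, {"offset": [-0.4, 0, 0], "roll": 0}, {"offset": [-0.4, 0, 0], "roll": 0}, {"offset": [-0.4, 0, 0], "roll": 0}]}}

```text
t: 21.48
tool_pos: [0.5234, 0.1332, 0.0037]
orientation: [2.253, 2.189, 0.0]
force: [0.7, 4.4, 3.9]
opening: 0.0548
```

```bash
python3 -c "
from h import *
tool()
p=cams.read_camera('top');a=cv2.resize(p['pixels'][130:290,190:350,::-1],(400,400),interpolation=cv2.INTER_CUBIC)
p=cams.read_camera('scene');b=cv2.resize(p['pixels'][140:260,170:290,::-1],(400,400),interpolation=cv2.INTER_CUBIC)
cv2.imwrite('pics/g.png',np.hstack([a,b]))"
```

```text
t 21.48 bridge-frame mm x -0.2 y 172.8 z 3.7 | toolx yaw rel bridge x 89.98 deg | q6 0.18 F [0.7 4.4 3.9] op 0.055 tilt [0.0002 0.0002]
```

View pics/g.png

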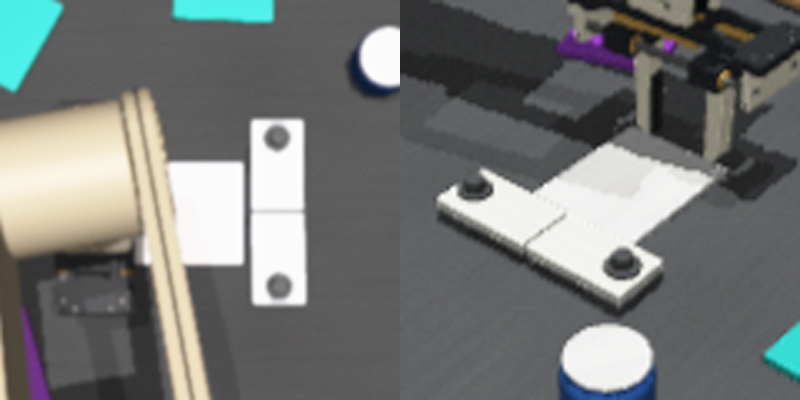

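The plate's front corners (crop rows 162 and 265) sit symmetric about the joint at row 211, just short of the bars. I'll push on into the passage.

Emit:
{"method": "step_arm", "body": {"deltas": [{"offset": [-0.3, 0, 0], "roll": 0}, {"offset": [-0.4, 0, 0], "roll": 0}, {"offset": [-0.4, 0, 0], "roll": 0}, {"offset": [-0.4, 0, 0], "roll": 0}, {"offset": [-0.4, 0, 0], "roll": 0}, {"offset": [-0.4, 0, 0], "roll": 0}]}}

```text
t: 22.32
tool_pos: [0.5227, 0.1101, 0.0037]
orientation: [-2.253, -2.189, -0.0]
force: [-0.1, 5.6, 3.0]
opening: 0.055
```

Emit:
{"method": "step_arm", "body": {"deltas": [{"offset": [-0.4, 0, 0], "roll": 0}, {"offset": [-0.4, 0, 0], "roll": 0}, {"offset": [-0.4, 0, 0], "roll": 0}, {"offset": [-0.4, 0, 0], "roll": 0}, {"offset": [-0.4, 0, 0], "roll": 0}, {"offset": [-0.4, 0, 0], "roll": 0}, {"offset": [-0.4, 0, 0], "roll": 0}, {"offset": [-0.4, 0, 0], "roll": 0}]}}

```text
t: 23.32
tool_pos: [0.5217, 0.0782, 0.0037]
orientation: [-2.253, -2.189, -0.0]
force: [-0.3, 5.3, 3.0]
opening: 0.0549
```

```bash
python3 -c "
from h import *
tool()"
```

```text
t 23.32 bridge-frame mm x -0.3 y 117.7 z 3.7 | toolx yaw rel bridge x 89.98 deg | q6 0.08 F [-0.3  5.3  3. ] op 0.055 tilt [ 0.0001 -0.    ]
```

Emit:
{"method": "step_arm", "body": {"deltas": [{"offset": [-0.4, 0, 0], "roll": 0}, {"offset": [-0.4, 0, 0], "roll": 0}, {"offset": [-0.4, 0, 0], "roll": 0}, {"offset": [-0.4, 0, 0], "roll": 0}, {"offset": [-0.4, 0, 0], "roll": 0}, {"offset": [-0.4, 0, 0], "roll": 0}, {"offset": [-0.4, 0, 0], "roll": 0}, {"offset": [-0.4, 0, 0], "roll": 0}, {"offset": [-0.4, 0, 0], "roll": 0}, {"offset": [-0.3, 0, 0], "roll": 0}, {"offset": [0, 0, 0], "roll": 0}]}}

```text
t: 24.7
tool_pos: [0.5205, 0.0389, 0.0036]
orientation: [2.254, 2.189, -0.001]
force: [0.7, 3.3, 1.8]
opening: 0.0549
```

```bash
python3 -c "
from h import *
tool()"
```

```text
t 24.70 bridge-frame mm x -0.4 y 78.5 z 3.6 | toolx yaw rel bridge x 89.97 deg | q6 0.01 F [0.7 3.3 1.8] op 0.055 tilt [-0.0005 -0.0002]
```

Emit:
{"method": "step_arm", "body": {"deltas": [{"offset": [1, 0, 0], "roll": 0}, {"offset": [2, 0, 0], "roll": 0}, {"offset": [0, 0, -4], "roll": 0}, {"offset": [0, 0, -5], "roll": 0}, {"offset": [0, -4, 0], "roll": 0}, {"offset": [2, -4, 0], "roll": 0}, {"offset": [4, -4, 0], "roll": 0}, {"offset": [4, -4, 0], "roll": 0}, {"offset": [0, -3, 0], "roll": 0}, {"offset": [0, 0, 0], "roll": 0}]}}

```text
t: 25.95
tool_pos: [0.3325, 0.1752, 0.0929]
orientation: [2.251, 2.192, -0.002]
force: [0.5, 0.1, 0.5]
opening: 0.0547
```

```bash
python3 -c "
from h import *
tool()
p=cams.read_camera('top');save(p,'h.png');a=cv2.resize(p['pixels'][160:260,230:380,::-1],(780,520),interpolation=cv2.INTER_CUBIC)
cv2.imwrite('pics/h1.png',a)"
```

```text
t 25.95 bridge-frame mm x -192.2 y 209.3 z 92.9 | toolx yaw rel bridge x 90.13 deg | q6 0.38 F [0.5 0.1 0.5] op 0.055 tilt [-0.0011 -0.0009]
```

View pics/h1.png

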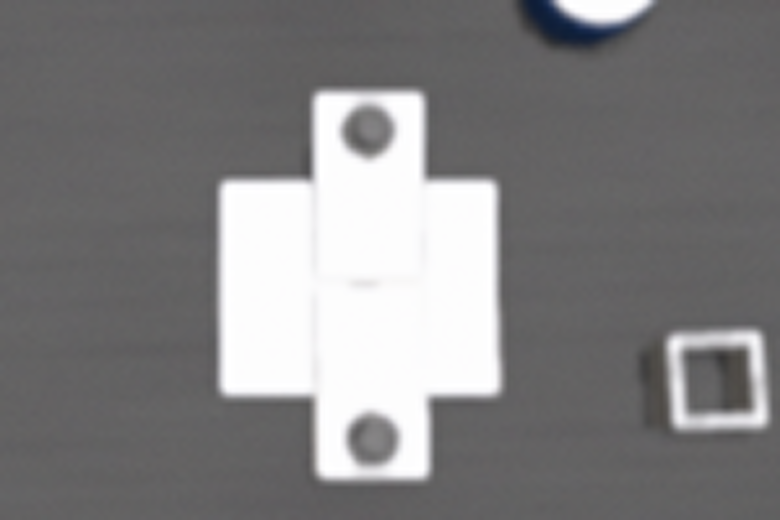

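```bash
python3 -c "
from h import *
p=cams.read_camera('top')
g=p['pixels'].astype(float).min(2)
def span(line,off):
    w=np.clip((line-95)/(line.max()-95),0,1); i=np.nonzero(w>.5)[0];a,b=i[0],i[-1]
    f=lambda i0,i1:i0+(.5-w[i0])/(w[i1]-w[i0])*(i1-i0)
    return np.array([off+f(a-1,a),off+f(b+1,b)])
loc=lambda P:np.round(1e3*np.array([(P[:2]-B)@X,(P[:2]-B)@Y]),1)
for r in (202,212,222,230):
    s=span(g[r,250:345],250);print('row',r,s.round(2),[loc(bp(p,(u,r),.008)) for u in s])
for c in (276,282,318,322):
    s=span(g[170:260,c],170);print('col',c,s.round(2),[loc(bp(p,(c,v),.008)) for v in s])
for r in (182,189,241,246):
    s=span(g[r,270:330],270);print('bar',r,s.round(2),[loc(bp(p,(u,r),.022)) for u in s])
for c in (293,309):
    s=span(g[165:265,c],165);print('barend',c,s.round(2),[loc(bp(p,(c,v),.022)) for v in s])
"
```

```text
row 202 [271.72 325.11] [array([32.3, 70.3]), array([ 32. , -61.7])]
row 212 [271.67 325.21] [array([ 7.5, 70.5]), array([  7.2, -61.5])]
row 222 [271.71 325.46] [array([-17.2,  70.5]), array([-17.4, -61.7])]
row 230 [271.74 325.74] [array([-36.9,  70.6]), array([-37.1, -62. ])]
col 276 [194.18 235.65] [array([51.8, 59.5]), array([-50.7,  60.2])]
col 282 [194.16 235.65] [array([51.8, 44.7]), array([-50.8,  45.5])]
col 318 [194.11 235.62] [array([ 51.7, -44.5]), array([-50.8, -42.8])]
col 322 [194.11 235.63] [array([ 51.7, -54.4]), array([-50.8, -52.6])]
bar 182 [289.74 311.18] [array([80.2, 26.2]), array([ 80.1, -26.4])]
bar 189 [289.81 311.12] [array([62.9, 26.2]), array([ 62.8, -26. ])]
bar 241 [290.17 312.18] [array([-64. ,  26.5]), array([-64. , -26.7])]
bar 246 [290.27 312.2 ] [array([-76. ,  26.4]), array([-76.1, -26.6])]
barend 293 [177.15 251.65] [array([92.2, 18.1]), array([-89.6,  19.9])]
barend 309 [177.15 251.66] [array([ 92.1, -21.2]), array([-89.7, -18.7])]
```

Within tolerance already, but 4.5 mm short along the passage. One more small push.

Emit:
{"method": "step_arm", "body": {"deltas": [{"offset": [0, 3.2, 0], "roll": 0}, {"offset": [-3, 4, 0], "roll": 0}, {"offset": [-3, 4, 0], "roll": 0}, {"offset": [-3, 4, 0], "roll": 0}, {"offset": [-0.6, 4, 0], "roll": 0}, {"offset": [0, 0, 3], "roll": 0}, {"offset": [0, 0, 3], "roll": 0}, {"offset": [0, 0, 2.2], "roll": 0}, {"offset": [0, 0, 0.7], "roll": 0}, {"offset": [0, 0, 0], "roll": 0}, {"offset": [0, 0, 0], "roll": 0}]}}

```text
t: 27.42
tool_pos: [0.5248, 0.0732, 0.0058]
orientation: [2.253, 2.188, 0.002]
force: [1.1, 0.0, 0.2]
opening: 0.0546
```

```bash
python3 -c "
from h import *
tool()"
```

```text
t 27.43 bridge-frame mm x 2.8 y 112.8 z 5.8 | toolx yaw rel bridge x 89.97 deg | q6 0.07 F [1.1 0.  0.2] op 0.055 tilt [0.0001 0.0018]
```

Need y 74: 38.8 mm; z down 2 mm.

Emit:
{"method": "step_arm", "body": {"deltas": [{"offset": [-0.6, -0.2, 0.15], "roll": 0}, {"offset": [-0.6, 0, 0], "roll": 0}, {"offset": [-0.6, 0, 0], "roll": 0}, {"offset": [-0.6, 0, 0], "roll": 0}, {"offset": [-0.5, 0, 0], "roll": 0}, {"offset": [-0.3, 0, 0], "roll": 0}, {"offset": [-0.3, 0, 0], "roll": 0}, {"offset": [-0.3, 0, 0], "roll": 0}, {"offset": [0, 0, 0], "roll": 0}]}}

```text
t: 28.55
tool_pos: [0.5205, 0.0354, 0.0031]
orientation: [-2.253, -2.189, -0.0]
force: [-1.3, 1.0, 0.9]
opening: 0.055
```

```bash
python3 -c "
from h import *
tool()"
```

```text
t 28.55 bridge-frame mm x -0.4 y 74.9 z 3.1 | toolx yaw rel bridge x 89.98 deg | q6 -0.00 F [-1.3  1.   0.9] op 0.055 tilt [ 0.0001 -0.0001]
```

Emit:
{"method": "step_arm", "body": {"deltas": [{"offset": [-0.1, 0, 0], "roll": 0}, {"offset": [0, 0, 0], "roll": 0}, {"offset": [1, 0, 0], "roll": 0}, {"offset": [2, 0, 0], "roll": 0}, {"offset": [0, 0, -4], "roll": 0}, {"offset": [0, 0, -5], "roll": 0}, {"offset": [0, -4, 0], "roll": 0}, {"offset": [2, -4, 0], "roll": 0}, {"offset": [4, -4, 0], "roll": 0}, {"offset": [4, -4, 0], "roll": 0}, {"offset": [0, -3, 0], "roll": 0}, {"offset": [0, 0, 0], "roll": 0}]}}

```text
t: 30.05
tool_pos: [0.3329, 0.1706, 0.093]
orientation: [2.25, 2.192, 0.0]
force: [0.7, -1.0, -0.2]
opening: 0.0547
```

```bash
python3 -c "
from h import *
tool()
p=cams.read_camera('top');g=p['pixels'].astype(float).min(2)
def span(line,off):
    w=np.clip((line-95)/(line.max()-95),0,1); i=np.nonzero(w>.5)[0];a,b=i[0],i[-1]
    f=lambda i0,i1:i0+(.5-w[i0])/(w[i1]-w[i0])*(i1-i0)
    return np.array([off+f(a-1,a),off+f(b+1,b)])
loc=lambda P:np.round(1e3*np.array([(P[:2]-B)@X,(P[:2]-B)@Y]),1)
for r in (202,230):
    s=span(g[r,250:345],250);print('row',r,[loc(bp(p,(u,r),.008)) for u in s])
for c in (280,320):
    s=span(g[170:260,c],170);print('col',c,[loc(bp(p,(c,v),.008)) for v in s])
for th in('tube','tin','hammer'):
    r=cams.pinpoint(p,th); r and print(th,r[0]['score'],bp(p,r[0]['xy'])[:2])
a=p['pixels'][:,:,::-1];b=cams.read_camera('scene')['pixels'][:,:,::-1]
cv2.imwrite('pics/i.png',cv2.resize(np.hstack([a,b]),(800,300),interpolation=cv2.INTER_AREA))"
```

```text
t 30.05 bridge-frame mm x -191.8 y 204.6 z 93.0 | toolx yaw rel bridge x 90.13 deg | q6 0.36 F [ 0.7 -1.  -0.2] op 0.055 tilt [-0.0002  0.0002]
row 202 [array([32.3, 66. ]), array([ 32. , -66.9])]
row 230 [array([-36.9,  65.7]), array([-37.1, -65.6])]
col 280 [array([51.8, 49.6]), array([-50.8,  50.4])]
col 320 [array([ 51.6, -49.4]), array([-50.8, -47.7])]
tube 0.64 [ 0.47342581 -0.19951852]
tin 0.74 [ 0.66222803 -0.14871661]
hammer 0.68 [0.51221833 0.40203858]
```

View pics/i.png

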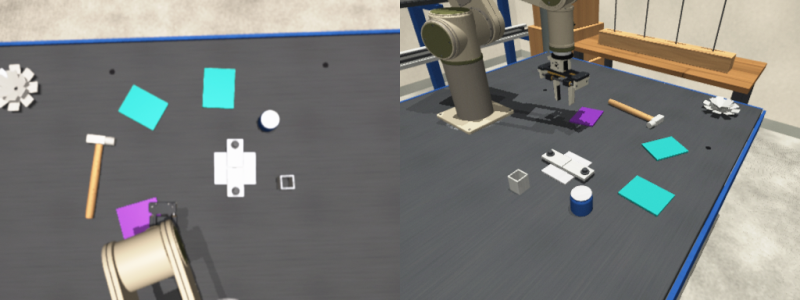

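The final picture shows the plate centred as a cross under the bars (left half, about (235,168)). The tube, tin and hammer are in place, and the gripper is clear in the air. Handing in.

```bash
python3 -c "
from h import *
print(robot.close_job())"
```

```text
the job is handed in; nothing more can be done
None
```

The plate lies flat, square and centred under the joint of the bars, and the job is handed in at about 30 s of the 72 s allowed. I squared it and brought it to the passage's centre line with two-finger pushes on its long sides. Then I pushed it by its rear edge through the gap, with a last 4 mm correction, and lifted the gripper clear.

**Plate position:** the last top picture puts the plate's centre about 0 mm off along the passage and -1 mm across it, with its angle within about 1 degree.

**Forces:** the readings at the end of each move stayed under about 9 N.

**Bystanders:** I never went near the tube, tin or hammer. Their last readings from the network differ from the first by 11 mm for the tube and 10 mm for the hammer. I take this as network scatter, because both look unmoved in the pictures and the tube already read 10 mm differently between the two cameras at the start.

**Camera disagreement:** the scene camera placed the bridge and plate 6 to 10 mm away from the top camera. I attribute that to the side faces being counted in its oblique view, so I relied on the top camera.

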